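# Find the case with the loose collet nut and hold it out

## Task

The router's spare collet nut is lying loose in one of the three shut grey cases; what is in the other two is packed tight. Lift the cases and shake them to find the one that rattles, setting any that does not rattle gently back down where it stood, and leave everything else on the bench as it is. Then hold the rattling case out over the plank at the far side for the joiner to take, lid up and level, about 20 cm above the bench, and finish still holding it there.

Things in the scene. Friction and masses are not known exactly. Their poses are not given: they have to be found in the camera images.
- case1_center (a point): Case 1: a shut grey hard-plastic case, 118 mm long (its x), 62 mm wide (its y), 50 mm high, flat straight sides, dark seam, steel latch on its -x end, hinge on its +x end; 0.2 to 0.7 kg. The point is its centre, 25 mm above its underside; z is up out of the lid. It starts flat on the bench, lid up.
- case2_center (a point): Case 2: same as case 1, point and axes alike. Which case holds the loose nut changes from run to run, does not show, and weight does not tell it: what is packed tight in the three cases differs by up to 0.3 kg, more than the nut weighs.
- case3_center (a point): Case 3: same as case 1, point and axes alike. The loose nut, wherever it is, is a 0.16 kg steel cylinder, 29 mm in diameter, 28 mm long, lying on its side: it slides or rolls some 80 mm end to end along its case's x (tipping by 15 degrees is enough) and 25 mm along its y. In the other two nothing moves.
- plank_top (a point): Oak plank fixed flat at the far side of the bench, 120 mm (its x) by 600 mm (its y) by 28 mm thick; the point is the middle of its top face, 28 mm above the bench, z up. Nothing stands on it; what stands along the far edge of the bench beyond it is at most 210 mm tall.
- screwdriver: Screwdriver, a bystander lying along x between two cases, 210 mm long, under 35 mm high; origin at its middle, on the bench.
- chisel: Chisel, a bystander lying along x between two cases, 250 mm long, under 30 mm high; origin near its middle, on the bench. The other bystanders (router on its side, glue jug, spray can, tape measure, block plane, up to 230 mm tall) stand to the outer sides, |y| above 0.38 m.
Things that resemble listed ones, but are neither listed nor needed, are in the scene too. What is shaped like the part that bears case2_center but red is not meant.

How it is judged (in metres and radians):
On the way:
1. the case with the loose nut is lifted clear of the bench and shaken, so that the nut shifts or knocks inside it (((distance between case1_center and nut below 0.06 m and height (world z) of case1_center above 0.045 m and (x of nut in the frame of case1_center above 0.025 m or x of nut in the frame of case1_center below -0.025 m or y of nut in the frame of case1_center above 0.006 m or y of nut in the frame of case1_center below -0.006 m or contact force between nut and case1 above 4 N)) or (distance between case2_center and nut below 0.06 m and height (world z) of case2_center above 0.045 m and (x of nut in the frame of case2_center above 0.025 m or x of nut in the frame of case2_center below -0.025 m or y of nut in the frame of case2_center above 0.006 m or y of nut in the frame of case2_center below -0.006 m or contact force between nut and case2 above 4 N)) or (distance between case3_center and nut below 0.06 m and height (world z) of case3_center above 0.045 m and (x of nut in the frame of case3_center above 0.025 m or x of nut in the frame of case3_center below -0.025 m or y of nut in the frame of case3_center above 0.006 m or y of nut in the frame of case3_center below -0.006 m or contact force between nut and case3 above 4 N)))).
At the end, for the whole second after the job is handed in: The case with the loose nut is gripped by the fingers and held still (under 3 cm/s) over the plank (centre within 8 cm of its middle line, 30 cm of its middle along it), 13 to 30 cm above the bench, within 14 degrees of level; the other two stand flat on the bench within 6 cm of where they started (((distance between case1_center and nut below 0.06 m and height (world z) of case1_center between 0.13 and 0.3 m and angle between case1_center's own z axis and vertical below 0.25 rad and linear speed of case1 below 0.03 m/s and contact force between case1 and the fingers above 2 N and x of case1_center in the frame of plank_top between -0.08 and 0.08 m and y of case1_center in the frame of plank_top between -0.3 and 0.3 m and distance of each of case2_center, case3_center from where it was at the start of the episode below 0.06 m and height (world z) of each of case2_center, case3_center below 0.032 m and angle between each of case2_center, case3_center's own z axis and vertical below 0.1 rad and linear speed of each of case2, case3 below 0.02 m/s) or (distance between case2_center and nut below 0.06 m and height (world z) of case2_center between 0.13 and 0.3 m and angle between case2_center's own z axis and vertical below 0.25 rad and linear speed of case2 below 0.03 m/s and contact force between case2 and the fingers above 2 N and x of case2_center in the frame of plank_top between -0.08 and 0.08 m and y of case2_center in the frame of plank_top between -0.3 and 0.3 m and distance of each of case1_center, case3_center from where it was at the start of the episode below 0.06 m and height (world z) of each of case1_center, case3_center below 0.032 m and angle between each of case1_center, case3_center's own z axis and vertical below 0.1 rad and linear speed of each of case1, case3 below 0.02 m/s) or (distance between case3_center and nut below 0.06 m and height (world z) of case3_center between 0.13 and 0.3 m and angle between case3_center's own z axis and vertical below 0.25 rad and linear speed of case3 below 0.03 m/s and contact force between case3 and the fingers above 2 N and x of case3_center in the frame of plank_top between -0.08 and 0.08 m and y of case3_center in the frame of plank_top between -0.3 and 0.3 m and distance of each of case1_center, case2_center from where it was at the start of the episode below 0.06 m and height (world z) of each of case1_center, case2_center below 0.032 m and angle between each of case1_center, case2_center's own z axis and vertical below 0.1 rad and linear speed of each of case1, case2 below 0.02 m/s))); the arm keeps its last pose, push and grip.
It fails at once if a case is dropped on the bench (comes down on it faster than 0.45 m/s) ((height (world z) of case1_center below 0.04 m and linear speed of case1 above 0.45 m/s) or (height (world z) of case2_center below 0.04 m and linear speed of case2 above 0.45 m/s) or (height (world z) of case3_center below 0.04 m and linear speed of case3 above 0.45 m/s)).
It fails at once if something else on the bench is shifted by more than 3 cm (distance of any of screwdriver, chisel, tape_measure, glue_jug, spray_can, block_plane, router from where it was at the start of the episode above 0.03 m).
It also fails if it takes over 67 s, if anything falls off the work surface, if the arm or the gripper's body presses on something with over 40 N, if the wrist force passes 120 N, or if a joint passes its speed limit or range.

## Robot

A 6-joint arm with a two-finger parallel gripper is mounted at the origin on the work surface. World frame = base frame: x ahead of the robot, y to its left, z up, the work surface at z = 0. Lengths are in mm, angles in rad, forces in N, time in s.
With the tool pointing down it reaches from about 300 to 775 mm from the base axis. Payload 14.6 kg.
Tool frame: the origin (TCP) lies on the front face of the gripper's body, between the roots of the fingers; the fingertips stand 97 mm ahead of it and the grasp point (between the pads) lies 78 mm ahead of it; z points along the fingers, y is the direction in which the jaws open and shut (so a half turn about z gives the same grasp; the last joint's range is limited). The gripper opens to 94 mm and grips with 3 to 60 N. Pads are 16 mm wide; open, the fingers measure 119 mm over their backs; the gripper's body (75 mm by 177 mm) begins 78 mm behind the grasp point.
Start: joints at [1.235, 0.3, 1.521, -0, 1.321, -0.067], TCP at [146.064, 530.241, 302.646] pointing down, gripper open.
Joint ranges: [-3.03, 3.03], [-0.79, 2.21], [0.23, 2.52], [-1.04, 4.18], [0, 3.07], [-2.55, 2.55]. Speed limits (rad/s): [2.22, 2.22, 2.57, 3.14, 3.14, 3.14].

## Interface

Orientations are given as [roll, pitch, yaw] about the fixed x, y, z axes, in that order (R = Rz(yaw) Ry(pitch) Rx(roll)).
In Python, from cell import manip, eyes, finder gives the robot as it stands.
- The arm moves only by the tool drive_tool, never from a script. Its argument "rows" is a list of rows, each an object with "offset": the shift along the tool's x, y, z in mm, a list of three; "spin": the turn about the tool's z in degrees; "jaw": the finger opening in mm, from 0 to 94. In form: [{"offset": [dx, dy, dz], "spin": spin, "jaw": jaw}, ...]. A call has 1 to 20 rows; each row shifts and turns the commanded pose from where the row before left it, along the tool's axes as they then stand; what a row does not reach is not made up. A row lasts 1/10 s, in which the tool goes at most 50 mm and 8.59 degrees, less where a joint would pass 70% of its speed; a pose out of reach is approached as far as the arm can. A call is refused whole if a number of a shift passes 50 or a number of a turn 8.59, either way. A call with a gripper value outside its range is refused whole. The fingers move at their own pace and stop on an object; "force" is the grip in N (left out, the last holds). Time passes only in rows, so rows that do not move let the fingers close. It gives the time, the measured TCP pose, the force and the opening at its end, in the units of the state.
- manip.read_state(): the state, without advancing time (a new reading comes with each control period).
- eyes.camera(name): name is "scene" or "top" or "wrist"; returns a dict with "color" (400x640x3 uint8, blue, green, red), "depth" (400x640 float32, mm along the optical axis (not along the pixel's ray), 0 where there is no reading), "vfov" (degrees; the focal length in pixels is half the picture's height over the tangent of half this angle, whatever the lens; pixels are square), "cx", "cy" (the principal point, pixels), "rvec" (rotation vector, rad) and "tvec" (3), from world to camera coordinates, as OpenCV has them. Camera axes: x right, y down, z forward; pixel columns grow to the right and rows downward; lengths in mm; the calibration is good to about 2 mm. The wrist camera is an equidistant fisheye: a pixel r from the principal point sees the ray r / f radians off the axis. A picture is of the moment at which its call begins.
- manip.sign_off(): hands the job in, once; it reports no verdict.
Trained networks look in the newest picture that a camera, given by its name, has taken for a name from the list of things; names that differ only in an ending like _2 or _b are one class to them, and where a whole thing is asked for, a point or a joint stands for the part that bears it (a point fixed in the world has none). Each returns a list of dicts, best first, with "p" (0 to 1); they miss things now and then, are a little off and sometimes report something else, mostly with a low value. They report only what shows in the picture. A call takes as long as a camera call. They do not tell look-alikes from the thing itself.
- finder.find_in(camera, target): "uv" ([column, row] in pixels, amid what is visible of it).
The state is a dict: "clock": time; "joints": joint angles; "qd": joint speeds; "effort": joint torques, N m; "eef_pos": TCP position; "eef_rot": TCP orientation; "wrist_force": force on the tool from outside, world axes, zero at the start; "moment": the same for the moment, N m; "finger_gap": finger opening in mm.
Only numpy, scipy, OpenCV 4.12 (cv2) and the standard library are available. Lean on these libraries where they do the work, as an engineer would, in place of code of your own. Each camera call takes 0.05 s, during which the arm holds its last target. There are 200 camera calls.

## Working session

There is one attempt and no reset: what is moved stays moved. The work goes in short steps, Python scripts to look and compute and a tool call to move; the robot and the scene stay as the last step left them, time stands still between calls to the robot, and variables do not carry over. Pictures are saved under pics/ and viewed, about 8 in all and at most 12, crops included, and the job is handed in when it is done.

Besides the shell and the picture viewer there is one more tool, called after "Call:" by a JSON object that holds its "method" and its "body", one argument or row to a line. drive_tool: Moves the arm, as the interface text tells. Its arguments: {"type":"object","properties":{"rows":{"type":"array","items":{"type":"object","properties":{"offset":{"type":"array","items":{"type":"number"}},"spin":{"type":"number"},"jaw":{"type":"number"}}}},"force":{"type":"number"}},"required":["rows"]}

```bash
ls; mkdir -p pics
cat > h.py <<'E'
import numpy as np, cv2
from cell import manip, eyes, finder
def back(c,u,v,d=None,z=None):
    f=c["color"].shape[0]/2/np.tan(np.radians(c["vfov"])/2)
    R=cv2.Rodrigues(np.array(c["rvec"],float))[0]; t=np.array(c["tvec"],float)
    r=np.array([(u-c["cx"])/f,(v-c["cy"])/f,1.0]); o=-R.T@t; w=R.T@r
    return o+w*(d if d is not None else (z-o[2])/w[2])
def cloud(c):
    f=c["color"].shape[0]/2/np.tan(np.radians(c["vfov"])/2)
    R=cv2.Rodrigues(np.array(c["rvec"],float))[0]; t=np.array(c["tvec"],float)
    v,u=np.mgrid[:400,:640]; d=c["depth"]
    P=np.stack([(u-c["cx"])/f*d,(v-c["cy"])/f*d,d],-1)
    return (P-t)@R
E
python3 - <<'E'
from h import *
print(manip.read_state())
for n in("top","scene"):
    c=eyes.camera(n); cv2.imwrite(f"pics/{n}0.png",c["color"])
    P=cloud(c)
    for t in("case1_center","plank_top","screwdriver","chisel"):
        for x in finder.find_in(n,t):
            u,v=map(int,np.round(x["uv"])); print(n,t,x["uv"],round(x["p"],2),P[v,u].round())
E
```

```text
pics
{'clock': 0.0, 'joints': array([ 1.23539602e+00,  3.00486267e-01,  1.52159681e+00, -2.44004019e-05,
        1.32068633e+00, -6.66498778e-02]), 'qd': array([ 1.13191728e-04,  1.06336559e-04,  8.23796212e-05,  1.21544031e-03,
       -3.40918122e-04, -2.52461744e-04]), 'effort': array([ 8.42985246e-04, -5.31793141e+01, -3.52760231e+01,  7.09509733e-02,
        2.40444025e-02, -5.14105716e-05]), 'eef_pos': array([146.0227464 , 530.10342465, 302.07128636]), 'eef_rot': array([-3.14041693e+00, -5.47911413e-05,  2.87284824e+00]), 'wrist_force': array([ 0.33726022, -0.15013328,  0.02480745]), 'moment': array([ 0.00400272,  0.02034059, -0.00341399]), 'finger_gap': 93.93395250719315}
top case1_center [458.0, 205.7] 0.59 [ 436. -249.   47.]
top plank_top [388.7, 136.1] 0.86 [676. -19.  33.]
top screwdriver [422.6, 204.4] 0.64 [ 443. -135.   25.]
top screwdriver [394.4, 201.8] 0.27 [448. -33.  50.]
top chisel [339.0, 205.4] 0.73 [437. 152.  31.]
top chisel [296.5, 201.4] 0.36 [449. 298.  49.]
scene case1_center [185.4, 184.4] 0.61 [ 462. -269.   50.]
scene plank_top [235.0, 244.7] 0.93 [687. -23.  29.]
scene plank_top [219.8, 189.5] 0.68 [ 453. -144.   27.]
scene screwdriver [220.8, 189.3] 0.5 [ 446. -143.   25.]
scene chisel [296.0, 195.6] 0.57 [444. 140.  27.]
```

Run:
```python
from h import *
c=eyes.camera("top"); im=c["color"]; P=cloud(c); np.save("top0.npy",P)
cv2.imwrite("pics/top1.png",cv2.resize(im[90:290,240:500],None,fx=3,fy=3,interpolation=cv2.INTER_CUBIC)[:600,:780])
m=((P[...,2]>40)&(P[...,2]<60)&(P[...,0]>300)&(P[...,0]<600)&(abs(P[...,1])<500)).astype(np.uint8)
n,l,s,ce=cv2.connectedComponentsWithStats(m)
for i in range(1,n):
    if s[i,4]>60:
        q=P[l==i][:,:2].astype(np.float32); print(ce[i],s[i],cv2.minAreaRect(q),im[l==i].mean(0).round(),np.median(P[l==i][:,2]))
```

```text
[393.52631579 197.46904025] [380 179  27  38 646] ((463.3091735839844, -31.809005737304688), (62.2661247253418, 120.36273956298828), 73.01480102539062) [101.  95.  95.] 49.96205212078864
[296.48356808 202.38810642] [284 184  26  38 639] ((443.808837890625, 296.405517578125), (120.10868072509766, 61.88512420654297), 14.819779396057129) [104.  99. 100.] 50.03896888978716
[462.08346213 202.24574961] [449 184  27  38 647] ((448.7211608886719, -263.39208984375), (119.53640747070312, 64.10789489746094), 16.03153419494629) [98. 93. 93.] 49.40559423810556
[253.33070866 235.8976378 ] [247 228  15  16 127] ((330.7028503417969, 440.8404235839844), (40.62470626831055, 45.91212463378906), 68.10231018066406) [ 64. 100. 124.] 51.89781229592841
[297.82706767 241.85714286] [289 238  19   8 133] ((312.91644287109375, 289.56439208984375), (23.611431121826172, 60.905155181884766), 0.22616595029830933) [ 47.  50. 159.] 49.41576841402754
```

View pics/top0.png

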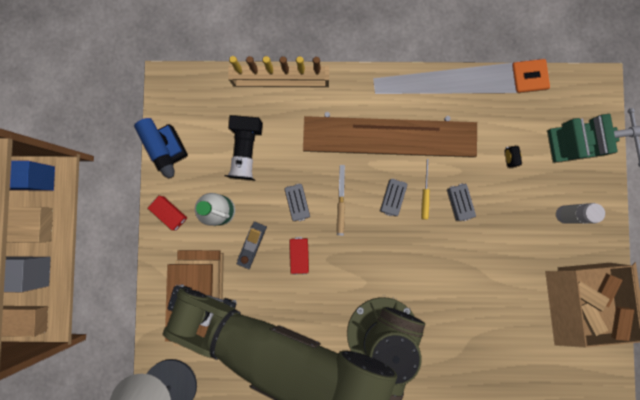

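View pics/top1.png

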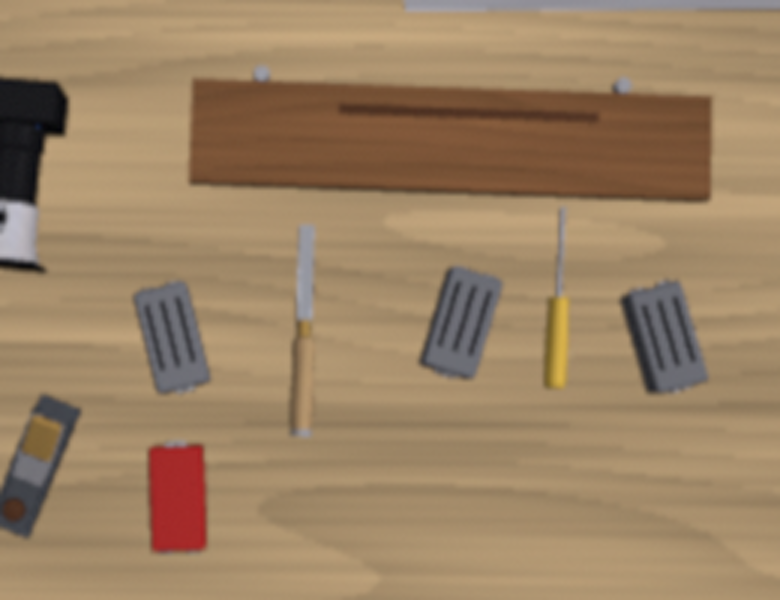

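The three grey cases are at top-image pixels (297,202), (394,197) and (461,202). The finder's red objects, (299,256) and (167,212), are look-alikes and not meant. The screwdriver is at (425,195) and the chisel at (341,205), each between two cases. The plank is at (389,136). The enlarged crop confirms three grey ribbed lids with yaws of about +15°, −17° and +16°.

I'll start with the left case (A).

Call:
{"method": "drive_tool", "body": {
  "rows": [
    {"offset": [-35, -14.6, 10], "spin": 0, "jaw": 94},
    {"offset": [-35, -14.6, 10], "spin": 0, "jaw": 94},
    {"offset": [-35, -14.6, 10], "spin": 0, "jaw": 94},
    {"offset": [-35, -14.6, 10], "spin": 0, "jaw": 94},
    {"offset": [-35, -14.6, 10], "spin": 0, "jaw": 94},
    {"offset": [-35, -14.6, 10], "spin": 0, "jaw": 94},
    {"offset": [-35, -14.6, 10], "spin": 0, "jaw": 94},
    {"offset": [-35, -14.6, 10], "spin": 0, "jaw": 94},
    {"offset": [-35, -14.6, 10], "spin": 0, "jaw": 94},
    {"offset": [0, 0, 0], "spin": -7.5, "jaw": 94},
    {"offset": [0, 0, 0], "spin": -7.5, "jaw": 94},
    {"offset": [0, 0, 0], "spin": -7.5, "jaw": 94},
    {"offset": [0, 0, 0], "spin": -7.7, "jaw": 94},
    {"offset": [0, 0, 0], "spin": 0, "jaw": 94},
    {"offset": [0, 0, 0], "spin": 0, "jaw": 94}
  ],
  "force": 50
}}

```text
clock: 2.05
eef_pos: [414.9, 319.9, 212.7]
eef_rot: [3.142, 0.0, -2.887]
wrist_force: [-1.0, 0.2, -0.4]
finger_gap: 93.8
```

```bash
cat >> h.py <<'E'
CASES={"A":(443.8,296.4,14.8),"B":(463.3,-31.8,-17.0),"C":(448.7,-263.4,16.0)}
def togo(x,y,yaw=None,z=None):
    s=manip.read_state(); p=s["eef_pos"]; w=s["eef_rot"][2]
    d=np.array([x-p[0],y-p[1]]); print("clock",s["clock"],"pose",p.round(1),np.degrees(s["eef_rot"]).round(1),"q6",s["joints"][5].round(2))
    print("tool dx,dy",round(d@[np.cos(w),np.sin(w)],1),round(d@[np.sin(w),-np.cos(w)],1),"spin",None if yaw is None else round((np.degrees(w)-yaw+90)%180-90,1))
E
python3 - <<'E'
from h import *
togo(*CASES["A"]); P=np.load("top0.npy")
m=(P[...,2]>20)&(P[...,2]<36)&(P[...,0]>600)&(P[...,0]<760)&(abs(P[...,1]+20)<320)
q=P[m][:,:2].astype(np.float32); print("plank",cv2.minAreaRect(q))
m=(P[...,0]>720)&(abs(P[...,1])<500)&(P[...,2]>60);print("far",P[m].min(0),P[m].max(0))
c=eyes.camera("wrist");cv2.imwrite("pics/w0.png",c["color"])
E
```

```text
clock 2.05 pose [414.9 319.9 212.7] [ 180.     0.  -165.4] q6 -1.24
tool dx,dy -22.1 -30.0 spin -0.2
plank ((686.2357788085938, -21.393341064453125), (599.8505859375, 140.03775024414062), 88.30451202392578)
far [720.30937344 192.74466323  62.5784302 ] [905.43958377 499.79853887 217.25586444]
```

View pics/w0.png

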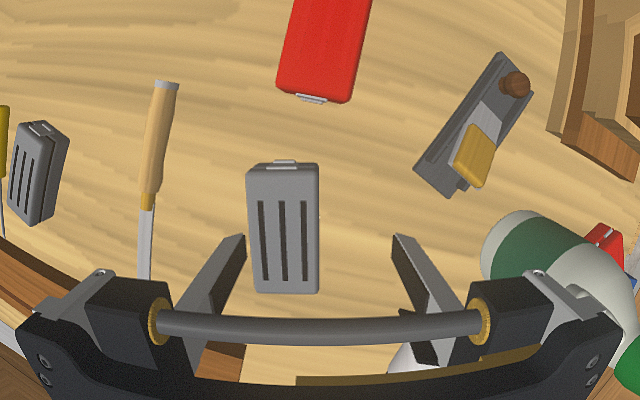

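The wrist view shows case A at about (283,228) between the open fingers but left of centre, and the jug and block plane lie to the right. This agrees with the computed shift. Next I shift, descend, grip and lift.

Call:
{"method": "drive_tool", "body": {
  "rows": [
    {"offset": [-22, -30, 0], "spin": -0.2, "jaw": 94},
    {"offset": [0, 0, 0], "spin": 0, "jaw": 94},
    {"offset": [0, 0, 27], "spin": 0, "jaw": 94},
    {"offset": [0, 0, 27], "spin": 0, "jaw": 94},
    {"offset": [0, 0, 27], "spin": 0, "jaw": 94},
    {"offset": [0, 0, 16], "spin": 0, "jaw": 94},
    {"offset": [0, 0, 10], "spin": 0, "jaw": 94},
    {"offset": [0, 0, 0], "spin": 0, "jaw": 94},
    {"offset": [0, 0, 0], "spin": 0, "jaw": 94}
  ]
}}

```text
clock: 3.0
eef_pos: [444.0, 296.8, 106.3]
eef_rot: [3.141, 0.001, -2.88]
wrist_force: [-0.6, -0.1, 0.3]
finger_gap: 94.1
```

Run:
```python
from h import *
togo(*CASES["A"])
s=manip.read_state();print(s["wrist_force"],s["moment"])
```

```text
clock 3.0 pose [444.  296.8 106.3] [ 180.    0. -165.] q6 -1.31
tool dx,dy 0.3 -0.3 spin 0.2
[-0.64927604 -0.06768401  0.27003818] [ 0.00311972  0.02931085 -0.06754601]
```

Well aligned. Grip and lift to about 80 mm clear.

Call:
{"method": "drive_tool", "body": {
  "rows": [
    {"offset": [0, 0, 0], "spin": 0, "jaw": 55},
    {"offset": [0, 0, 0], "spin": 0, "jaw": 55},
    {"offset": [0, 0, 0], "spin": 0, "jaw": 55},
    {"offset": [0, 0, 0], "spin": 0, "jaw": 55},
    {"offset": [0, 0, 0], "spin": 0, "jaw": 55},
    {"offset": [0, 0, 0], "spin": 0, "jaw": 55},
    {"offset": [0, 0, -10], "spin": 0, "jaw": 55},
    {"offset": [0, 0, -20], "spin": 0, "jaw": 55},
    {"offset": [0, 0, -25], "spin": 0, "jaw": 55},
    {"offset": [0, 0, -25], "spin": 0, "jaw": 55},
    {"offset": [0, 0, 0], "spin": 0, "jaw": 55},
    {"offset": [0, 0, 0], "spin": 0, "jaw": 55},
    {"offset": [0, 0, 0], "spin": 0, "jaw": 55},
    {"offset": [0, 0, 0], "spin": 0, "jaw": 55}
  ],
  "force": 50
}}

```text
clock: 4.4
eef_pos: [443.4, 296.3, 184.3]
eef_rot: [-3.141, -0.002, -2.88]
wrist_force: [-0.1, -1.1, -6.2]
finger_gap: 61.6
```

```bash
cat >> h.py <<'E'
def mom():
    s=manip.read_state(); R=cv2.Rodrigues(np.zeros(3))[0]
    w=s["eef_rot"][2]; f=s["wrist_force"]; m=s["moment"]
    print("F",f.round(2),"Mx,My in tool",round(m[:2]@[np.cos(w),np.sin(w)],3),round(m[:2]@[np.sin(w),-np.cos(w)],3),"gap",s["finger_gap"].round(1),"clock",s["clock"],s["eef_pos"].round(1))
E
python3 -c "from h import *
mom()"
```

```text
Traceback (most recent call last):
  File "h.py", line 22, in mom
    print("F",f.round(2),"Mx,My in tool",round(m[:2]@[np.cos(w),np.sin(w)],3),round(m[:2]@[np.sin(w),-np.cos(w)],3),"gap",s["finger_gap"].round(1),"clock",s["clock"],s["eef_pos"].round(1))
                                                                                                                          ^^^^^^^^^^^^^^^^^^^^^
AttributeError: 'float' object has no attribute 'round'
```

```bash
sed -i 's/s\["finger_gap"\].round(1)/round(s["finger_gap"],1)/; s/; R=cv2.Rodrigues(np.zeros(3))\[0\]//' h.py
cat >> h.py <<'E'
def avg(n=6):
    a=[]
    for _ in range(n):
        eyes.camera("wrist"); s=manip.read_state(); w=s["eef_rot"][2]; m=s["moment"]
        a.append([*s["wrist_force"],m[:2]@[np.cos(w),np.sin(w)],m[:2]@[np.sin(w),-np.cos(w)]])
    print("F, Mtoolx, Mtooly",np.mean(a,0).round(3),"std",np.std(a,0).round(3))
E
python3 -c "from h import *
mom();avg()"
```

```text
F [-0.11 -1.08 -6.21] Mx,My in tool -0.035 0.014 gap 61.6 clock 4.4 [443.4 296.3 184.3]
F, Mtoolx, Mtooly [ 0.045 -0.112 -6.145 -0.061  0.016] std [0.565 0.538 0.615 0.034 0.023]
```

Call:
{"method": "drive_tool", "body": {
  "rows": [
    {"offset": [-20, 0, 0], "spin": 0, "jaw": 55},
    {"offset": [-25, 0, 0], "spin": 0, "jaw": 55},
    {"offset": [0, 0, 0], "spin": 0, "jaw": 55},
    {"offset": [45, 0, 0], "spin": 0, "jaw": 55},
    {"offset": [45, 0, 0], "spin": 0, "jaw": 55},
    {"offset": [-45, 0, 0], "spin": 0, "jaw": 55},
    {"offset": [-45, 0, 0], "spin": 0, "jaw": 55},
    {"offset": [0, 0, 0], "spin": 0, "jaw": 55},
    {"offset": [0, 0, 0], "spin": 0, "jaw": 55},
    {"offset": [0, 0, 0], "spin": 0, "jaw": 55},
    {"offset": [0, 0, 0], "spin": 0, "jaw": 55},
    {"offset": [0, 0, 0], "spin": 0, "jaw": 55},
    {"offset": [0, 0, 0], "spin": 0, "jaw": 55}
  ]
}}

```text
clock: 6.0
eef_pos: [487.0, 308.2, 185.8]
eef_rot: [3.142, 0.0, -2.88]
wrist_force: [0.2, 1.1, -6.1]
finger_gap: 61.7
```

```bash
python3 -c "from h import *
mom();avg()"
```

```text
F [ 0.24  1.15 -6.07] Mx,My in tool -0.041 0.06 gap 61.7 clock 6.0 [487.  308.2 185.8]
F, Mtoolx, Mtooly [-0.046  0.133 -5.707 -0.04   0.027] std [0.445 0.287 0.497 0.019 0.034]
```

Call:
{"method": "drive_tool", "body": {
  "rows": [
    {"offset": [45, 0, 0], "spin": 0, "jaw": 55},
    {"offset": [45, 0, 0], "spin": 0, "jaw": 55},
    {"offset": [-45, 0, 0], "spin": 0, "jaw": 55},
    {"offset": [-45, 0, 0], "spin": 0, "jaw": 55},
    {"offset": [45, 0, 0], "spin": 0, "jaw": 55},
    {"offset": [45, 0, 0], "spin": 0, "jaw": 55},
    {"offset": [0, 0, 0], "spin": 0, "jaw": 55},
    {"offset": [0, 0, 0], "spin": 0, "jaw": 55},
    {"offset": [0, 0, 0], "spin": 0, "jaw": 55},
    {"offset": [0, 0, 0], "spin": 0, "jaw": 55},
    {"offset": [0, 0, 0], "spin": 0, "jaw": 55},
    {"offset": [0, 0, 0], "spin": 0, "jaw": 55}
  ]
}}

```text
clock: 7.5
eef_pos: [400.6, 284.9, 185.6]
eef_rot: [3.142, 0.0, -2.88]
wrist_force: [-0.2, -1.0, -6.0]
finger_gap: 61.5
```

```bash
python3 -c "from h import *
mom();avg();togo(*CASES['A'])"
```

```text
F [-0.19 -1.05 -5.96] Mx,My in tool -0.031 -0.059 gap 61.5 clock 7.5 [400.6 284.9 185.6]
F, Mtoolx, Mtooly [-0.264  0.094 -5.58  -0.039 -0.053] std [0.169 0.344 0.448 0.023 0.02 ]
clock 7.8 pose [400.4 284.9 185.7] [ 180.    0. -165.] q6 -1.29
tool dx,dy -44.9 -0.1 spin 0.2
```

The moment about tool y moved by 0.08 N m between the two throws, where a full-length shift of the nut would give about 0.125. That is suggestive but noisy, so I'll repeat with more samples.

Call:
{"method": "drive_tool", "body": {
  "rows": [
    {"offset": [-50, 0, 0], "spin": 0, "jaw": 55},
    {"offset": [-50, 0, 0], "spin": 0, "jaw": 55},
    {"offset": [0, 0, 0], "spin": 0, "jaw": 55},
    {"offset": [0, 0, 0], "spin": 0, "jaw": 55},
    {"offset": [0, 0, 0], "spin": 0, "jaw": 55},
    {"offset": [0, 0, 0], "spin": 0, "jaw": 55},
    {"offset": [0, 0, 0], "spin": 0, "jaw": 55},
    {"offset": [0, 0, 0], "spin": 0, "jaw": 55}
  ]
}}

```text
clock: 8.6
eef_pos: [496.6, 310.8, 186.0]
eef_rot: [3.141, 0.0, -2.88]
wrist_force: [0.2, 0.7, -5.8]
finger_gap: 61.7
```

```bash
python3 -c "from h import *
avg(16)"
```

```text
F, Mtoolx, Mtooly [-0.229 -0.181 -5.968 -0.031  0.055] std [0.475 0.53  0.522 0.023 0.029]
```

Call:
{"method": "drive_tool", "body": {
  "rows": [
    {"offset": [50, 0, 0], "spin": 0, "jaw": 55},
    {"offset": [50, 0, 0], "spin": 0, "jaw": 55},
    {"offset": [0, 0, 0], "spin": 0, "jaw": 55},
    {"offset": [0, 0, 0], "spin": 0, "jaw": 55},
    {"offset": [0, 0, 0], "spin": 0, "jaw": 55},
    {"offset": [0, 0, 0], "spin": 0, "jaw": 55},
    {"offset": [0, 0, 0], "spin": 0, "jaw": 55},
    {"offset": [0, 0, 0], "spin": 0, "jaw": 55}
  ]
}}

```text
clock: 10.2
eef_pos: [400.7, 284.9, 185.5]
eef_rot: [-3.142, -0.0, -2.88]
wrist_force: [0.2, -0.1, -5.8]
finger_gap: 61.9
```

```bash
python3 -c "from h import *
avg(16);togo(*CASES['A'])"
```

```text
F, Mtoolx, Mtooly [ 0.027  0.176 -5.668 -0.026 -0.067] std [0.457 0.49  0.668 0.031 0.029]
clock 11.0 pose [400.3 284.9 185.6] [-180.   -0. -165.] q6 -1.29
tool dx,dy -45.0 -0.1 spin 0.2
```

The repeat gave a 0.122 N m shift, against 0.16 kg × g × 78 mm = 0.122. That means case A rattles. As a control I'll carry it to the plank gently: the moment should then stay at about −0.067, since the nut is not thrown.

Call:
{"method": "drive_tool", "body": {
  "rows": [
    {"offset": [0, 0, -5], "spin": 0, "jaw": 55},
    {"offset": [0, 0, -10], "spin": 0, "jaw": 55},
    {"offset": [0, 0, -15], "spin": 0, "jaw": 55},
    {"offset": [0, 0, -17], "spin": 0, "jaw": 55},
    {"offset": [0, 0, -17], "spin": 0, "jaw": 55},
    {"offset": [0, 0, -15], "spin": 0, "jaw": 55},
    {"offset": [0, 0, -10], "spin": 0, "jaw": 55},
    {"offset": [0, 0, -5], "spin": 0, "jaw": 55}
  ]
}}

```text
clock: 11.8
eef_pos: [400.4, 284.9, 280.9]
eef_rot: [3.141, 0.001, -2.88]
wrist_force: [0.2, -0.4, -6.1]
finger_gap: 61.6
```

Call:
{"method": "drive_tool", "body": {
  "rows": [
    {"offset": [-2.7, -4.2, 0], "spin": 0, "jaw": 55},
    {"offset": [-5.3, -8.5, 0], "spin": 0, "jaw": 55},
    {"offset": [-10.7, -16.9, 0], "spin": 0, "jaw": 55},
    {"offset": [-16, -25.4, 0], "spin": 0, "jaw": 55},
    {"offset": [-18.7, -29.6, 0], "spin": 0, "jaw": 55},
    {"offset": [-18.7, -29.6, 0], "spin": 0, "jaw": 55},
    {"offset": [-18.7, -29.6, 0], "spin": 0, "jaw": 55},
    {"offset": [-18.7, -29.6, 0], "spin": 0, "jaw": 55},
    {"offset": [-18.7, -29.6, 0], "spin": 0, "jaw": 55},
    {"offset": [-18.7, -29.6, 0], "spin": 0, "jaw": 55},
    {"offset": [-18.7, -29.6, 0], "spin": 0, "jaw": 55},
    {"offset": [-16, -25.4, 0], "spin": 0, "jaw": 55},
    {"offset": [-10.7, -16.9, 0], "spin": 0, "jaw": 55},
    {"offset": [-5.3, -8.5, 0], "spin": 0, "jaw": 55},
    {"offset": [-2.7, -4.2, 0], "spin": 0, "jaw": 55},
    {"offset": [0, 0, 0], "spin": 0, "jaw": 55},
    {"offset": [0, 0, 0], "spin": 0, "jaw": 55},
    {"offset": [0, 0, 0], "spin": 0, "jaw": 55}
  ]
}}

```text
clock: 13.6
eef_pos: [675.5, 31.0, 279.9]
eef_rot: [3.142, 0.0, -2.879]
wrist_force: [-0.1, 0.1, -5.8]
finger_gap: 61.7
```

Run:
```python
from h import *
avg(16);togo(676,30);mom()
c=eyes.camera("scene");cv2.imwrite("pics/s1.png",c["color"])
c=eyes.camera("top");P=cloud(c)
for n,(x,y,a) in CASES.items():
    m=(P[...,2]>40)&(P[...,2]<60)&(np.hypot(P[...,0]-x,P[...,1]-y)<90)
    if m.sum()>50: print(n,cv2.minAreaRect(P[m][:,:2].astype(np.float32)))
```

```text
F, Mtoolx, Mtooly [-0.006 -0.077 -5.778 -0.033 -0.039] std [0.512 0.712 0.356 0.028 0.032]
clock 14.4 pose [675.9  30.3 279.6] [ 180.   -0. -165.] q6 -1.84
tool dx,dy -0.0 -0.3 spin None
F [ 0.38 -0.73 -5.75] Mx,My in tool -0.021 -0.017 gap 61.6 clock 14.4 [675.9  30.3 279.6]
C ((449.14520263671875, -263.1987609863281), (118.51349639892578, 64.08454895019531), 15.35922908782959)
```

View pics/s1.png

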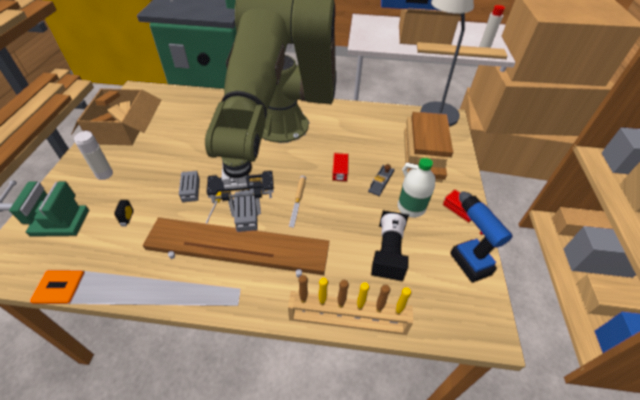

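The case is level over the plank, in the gripper at (243,205) in the picture. The middle case and the right case at (189,186) are in place. The control moment of −0.039 is a bit ambiguous, so I'll test at one pose: draw back slowly, throw forward, and end at the same spot.

Call:
{"method": "drive_tool", "body": {
  "rows": [
    {"offset": [5, 0, 0], "spin": 0, "jaw": 55},
    {"offset": [15, 0, 0], "spin": 0, "jaw": 55},
    {"offset": [25, 0, 0], "spin": 0, "jaw": 55},
    {"offset": [25, 0, 0], "spin": 0, "jaw": 55},
    {"offset": [15, 0, 0], "spin": 0, "jaw": 55},
    {"offset": [10, 0, 0], "spin": 0, "jaw": 55},
    {"offset": [5, 0, 0], "spin": 0, "jaw": 55},
    {"offset": [0, 0, 0], "spin": 0, "jaw": 55},
    {"offset": [-50, 0, 0], "spin": 0, "jaw": 55},
    {"offset": [-50, 0, 0], "spin": 0, "jaw": 55},
    {"offset": [0, 0, 0], "spin": 0, "jaw": 55},
    {"offset": [0, 0, 0], "spin": 0, "jaw": 55},
    {"offset": [0, 0, 0], "spin": 0, "jaw": 55},
    {"offset": [0, 0, 0], "spin": 0, "jaw": 55},
    {"offset": [0, 0, 0], "spin": 0, "jaw": 55},
    {"offset": [0, 0, 0], "spin": 0, "jaw": 55}
  ]
}}

```text
clock: 16.1
eef_pos: [675.6, 30.2, 280.4]
eef_rot: [-3.141, 0.001, -2.88]
wrist_force: [0.4, 0.2, -6.2]
finger_gap: 61.8
```

```bash
python3 -c "from h import *
avg(16);togo(676,30);mom()"
```

```text
F, Mtoolx, Mtooly [-0.027 -0.012 -5.957 -0.028  0.072] std [0.455 0.493 0.373 0.032 0.023]
clock 16.9 pose [675.9  30.3 279.7] [ 180.    0. -165.] q6 -1.84
tool dx,dy -0.0 -0.3 spin None
F [ 0.17 -0.   -6.18] Mx,My in tool -0.007 0.074 gap 61.3 clock 16.9 [675.9  30.3 279.7]
```

At the same pose the moment went from −0.039 to +0.072 N m, so something loose moved. One last look will check that the case itself hasn't slipped or tilted.

Run:
```python
from h import *
w=eyes.camera("wrist")["color"]; c=eyes.camera("scene"); s=cv2.resize(c["color"][130:290,140:340],(750,600),interpolation=cv2.INTER_CUBIC)
out=np.vstack([cv2.resize(w,(480,300)),cv2.resize(s,(480,300))]);cv2.imwrite("pics/f.png",out)
P=cloud(c).reshape(-1,3); m=(abs(P[:,0]-676)<110)&(abs(P[:,1]-30)<80)&(P[:,2]>215)&(P[:,2]<232)
q=P[m]; print(len(q)); A=np.c_[q[:,:2],np.ones(len(q))]
k=np.linalg.lstsq(A,q[:,2],rcond=None)[0]; print("lid plane slope deg",np.degrees(np.arctan(k[:2])),"z",k@[676,30,1],q.min(0),q.max(0))
```

```text
660
lid plane slope deg [-1.09286549 -0.22682446] z 224.54334953078956 [612.19047889 -10.78626457 215.04510346] [740.20564032  74.67412361 231.08061576]
```

View pics/f.png

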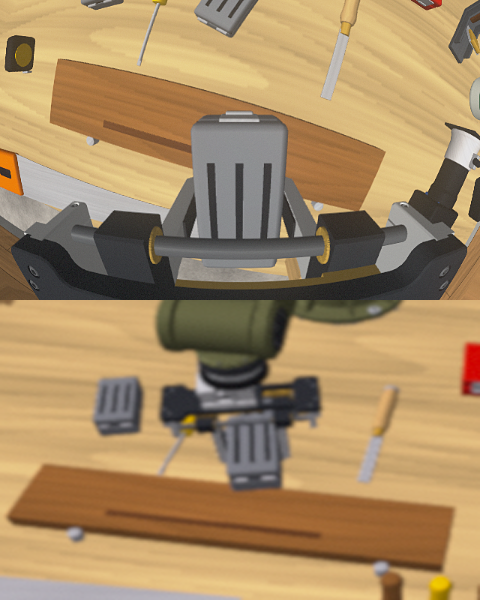

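The wrist view shows the case gripped squarely over the plank at about (240,190). The lid plane fits to within 1.1° of level, with the lid top at about 224 mm. The case centre is therefore at about 200 mm, so I'm handing in.

```bash
python3 -c "from h import *
mom();print(manip.sign_off())"
```

```text
F [ 0.13 -0.27 -6.46] Mx,My in tool -0.028 0.089 gap 61.4 clock 17.0 [675.9  30.3 279.7]
the job is handed in; nothing more can be done
None
```

The rattling case was the left grey one, near y = +0.30 m. It was the first I lifted, and I handed the job in at 17 s with the arm still holding it over the plank.

- **Rattle:** throwing the case end to end shifted the wrist moment by 0.122 N m, and the nut sliding about 78 mm would give the same. A repeat over the plank, measured before and after at the same pose, gave 0.111 N m (−0.039 to +0.072). My slow carry to the plank was less clear: it read −0.039 instead of staying at −0.067.
- **Final hold:** the gripper is at (676, 30) mm, on my estimate of the plank's middle line. The case centre is about 200 mm above the bench, and the lid is within about 1.1° of level. The grip is set to 50 N at a 61 mm opening.
- **Other two cases:** I never lifted them, because the first one rattled. A top picture taken once the case was over the plank showed the right-hand case within 1 mm of where it started. That picture gave no measurement of the middle case, which showed in part in the wrist view; I never went near it.
- **Rest of the bench:** nothing looked moved in the pictures, but I did not measure the other items again.

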